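# Press a card rest into the corner of a display tray

### The arm

A 6-joint arm with a two-finger parallel gripper is mounted at the origin on the work surface. World frame = base frame: x ahead of the robot, y to its left, z up, the work surface at z = 0. Lengths are in m, angles in rad, forces in N, time in s.
With the tool pointing down it reaches from about 0.275 to 1 m from the base axis. Payload 8.4 kg.
Tool frame: the origin (TCP) lies on the centre line of the jaws, within the pads' length; the fingertips stand 17 mm ahead of it and the grasp point (between the pads) lies 2 mm behind it (bot.tcp_to_tips is the z of the fingertips in the tool frame, in m); z points along the fingers, y is the line along which they close (so a half turn about z gives the same grasp; the last joint's range is limited). The gripper opens to 85 mm and grips with 20 to 120 N. Pads are 22 mm wide; open, the fingers measure 114 mm over their backs; the gripper's body (76 mm by 85 mm) begins 54 mm behind the grasp point. The pads swing forward as they close: fully open they stand 13 mm farther back than shut.
Start: joints at [-1.319, 0.353, 1.633, -0, 1.155, -0.002], TCP at [0.157, -0.605, 0.222] pointing down, gripper open.
Joint ranges: [-2.63, 2.63], [-0.92, 2.1], [0.06, 2.66], [-1.3, 4.44], [0, 2.69], [-3.02, 3.02]. Speed limits (rad/s): [2.22, 2.22, 2.79, 3.14, 3.14, 3.14].

### API

Orientations are given as a unit quaternion [x, y, z, w].
In Python, from workcell import bot, hand, kinematics, get_obs, vision, hand_in gives the robot as it stands. The module is installed in compiled form; this text tells all that it offers. Calls block until the motion is done:
- bot.reach(position, orientation): joint-space move of the TCP to a pose.
- bot.servo_line(position, ori=None, velocity=0.15): straight line of the TCP; ori=None keeps the orientation; velocity is the mean speed in m/s.
- bot.goto_joints(angles): joint-space move.
- hand.move_gripper(opening, strength=None): finger opening in m; strength is the grip in N (None keeps the last); returns when the fingers have stopped.
- bot.dwell(seconds).
- kinematics.solve_ik(position, orientation): joint angles nearest the present ones, or None.
- get_obs(): the state.
- vision.read_camera(name): name is "side" or "top"; returns a dict with "frame" (400x640x3 uint8, red, green, blue), "intrinsics" (3x3 intrinsics, pixels), "view" (4x4, takes a point from world to camera coordinates). Camera axes: x right, y down, z forward; pixel columns grow to the right and rows downward; lengths in m; the calibration is good to about 2 mm. A picture is of the moment at which its call begins. There is no depth.
A pose or a line that the arm cannot do raises bot.IKError and nothing moves.
- hand_in(): hands the job in; it is judged then, once.
The state is a dict: "time_s": time; "joint_pos": joint angles; "joint_vel": joint speeds; "joint_efforts": joint torques, N m; "position": TCP position; "orientation": TCP orientation; "wrist_force": force on the tool from outside, world axes, zero at the start; "ft_torque": the same for the moment, N m; "gripper_width": finger opening in m; "grip_force": force on a finger pad.
Only numpy, scipy, OpenCV 4.12 (cv2) and the standard library are available. Lean on these libraries where they do the work, as an engineer would, in place of code of your own. Each camera call takes 0.05 s, during which the arm holds its last target. There are 200 camera calls.

### The job

Fit the loose wooden card rest (the block with the sloping front) into the empty corner of the display tray: turn it so that its slope looks to the tray's open front, stand it flat on the tray floor, with its upright back flush against the back rail and its end flush against the end rail. It has sticky pads underneath and behind, so finish by pushing diagonally on it with the fingers, down and towards the back rail together, firmly on both, and still be holding that push when you finish; do not let go. Leave the plain block, the candle cup, the jar and the gift box where they stand.

Things in the scene. Friction and masses are not known exactly. Their poses are not given: they have to be found in the camera images.
- rest: Loose card rest: brown wood block, 60 mm deep (x), 56 long (y), 50 high, 80-145 g. Origin: centre of underside, z up. Profile: upright front edge at x=-30, 12 high; 45 degree slope up to x=+8, z=50; flat top to x=+30; upright back at x=+30. Ends (y=+-28) flat and parallel: grip there, near x=+5, z=25. Starts upright on the counter, about crosswise to the tray, in either of two places shared with the plain block.
- rest_slope (a point): Middle of the card rest's sloping face, at (-11, 0, 31) mm in the rest's own frame; the slope's outward normal there points along (-1, 0, 1) in the rest's frame. The rest's centre of mass lies 6 mm behind (+x of) its middle.
- tray: Dark wooden tray, fixed. Origin: centre of underside, on the counter. x points to its back rail (away from the robot), y to its end rail (left), z up. Floor 130 x 280 mm, top at z=10; front and right sides open. Inner faces: back rail x=+53, end rail y=+130. The rest when home: origin at (23,102,10) mm, same axes. A longer fixed rest with 2 cards fills y=-140 to -70, x=-7 to 53, to z=60.
- tray_floor: Floor board of the tray, 10 mm thick, smoothly lacquered like its rails: the rest slides on it easily (friction about 0.35); same origin and axes as the tray.
- back_rail: Back rail of the tray (the fence): 12 mm thick, 280 mm long, 30 mm high above the floor; origin at the middle of its underside, at (59, 0, 10) mm of the tray; same axes.
- end_rail: Left end rail of the tray (the stop): 10 mm thick, 106 mm long, 30 mm high above the floor; origin at the middle of its underside, at (0, 135, 10) mm of the tray; same axes.
- riser: Plain block of the same wood, no slope, 60 x 56 x 40 mm, loose; to be left alone. Origin: centre of underside.
- candle_glass: Dark metal candle cup, 84 mm wide, 85 mm high, loose; leave alone. Origin: centre of underside.
- cream_jar: Amber glass jar with black lid, 56 mm wide, 60 mm high, loose; leave alone. Origin: centre of underside.
- gift_box: Cardboard gift box, 55 x 55 x 32 mm, loose; leave alone. Origin: centre of underside.
Not all that is in view belongs to the job. What is shaped like the rest but blue or pink is not meant.

How it is judged:
On the way:
1. the card rest stands upright on the tray floor, turned square with the tray (angle between the x axis of rest and the x axis of tray, either way round below 0.25 rad and angle between rest's own z axis and vertical below 0.1 rad and z of rest in the frame of tray between 0.007 and 0.014 m and x of rest in the frame of tray above -0.06 m and y of rest in the frame of tray between -0.07 and 0.13 m and contact force between rest and tray_floor above 0.3 N), for 0.1 s.
At the end, for the whole second after the job is handed in: The rest stands flat on the tray floor, slope to the open front, square within 0.06 rad, back within 3 mm of the back rail, end within 3.5 mm of the end rail, at rest; the fingers still press it (over 4 N), so it bears on the back rail with over 3 N and on the floor with over 4 N (x of rest in the frame of tray above 0.02 m and x of rest_slope in the frame of tray below 0.02 m and y of rest in the frame of tray between 0.0985 and 0.106 m and z of rest in the frame of tray between 0.007 and 0.013 m and angle between the x axis of rest and the x axis of tray, either way round below 0.06 rad and angle between rest's own z axis and vertical below 0.06 rad and contact force between rest and back_rail above 3 N and contact force between rest and tray_floor above 4 N and contact force between the fingers and rest above 4 N and linear speed of rest below 0.01 m/s); the arm keeps its last pose, push and grip.
It fails at once if the plain block, candle cup, jar or gift box is moved by more than 30 mm (distance of any of riser, candle_glass, cream_jar, gift_box from where it was at the start of the episode above 0.03 m).
It also fails if it takes over 59 s, if anything falls off the work surface, if the arm or the gripper's body presses on something with over 40 N, if the wrist force passes 120 N, or if a joint passes its speed limit or range.

## Working session

There is one attempt and no reset: what is moved stays moved. The work goes in short steps, each a Python script; the robot and the scene stay as the last script left them, time stands still between calls to the robot, and variables do not carry over. Pictures are saved under pics/ and viewed, at most 10 in all, crops included, and the job is handed in when it is done.

```bash
mkdir -p pics
cat > h.py <<'E'
import numpy as np, cv2
from workcell import bot, hand, kinematics, get_obs, vision, hand_in
def cam(n):
    r=vision.read_camera(n); np.savez(f'cal_{n}.npz',K=r["intrinsics"],V=r["view"]); return r["frame"]
def save(img,name,crop=None,s=1):
    if crop: x0,y0,x1,y1=crop; img=img[y0:y1,x0:x1]
    img=cv2.resize(img,None,fx=s,fy=s,interpolation=cv2.INTER_CUBIC)
    cv2.imwrite(f'pics/{name}.png',img[:,:,::-1])
def px2w(n,uv,z):
    c=np.load(f'cal_{n}.npz');K=c['K'];V=c['V'];R=V[:3,:3];t=V[:3,3]
    o=-R.T@t; d=R.T@np.linalg.solve(K,[uv[0],uv[1],1]); return o+d*(z-o[2])/d[2]
def w2px(n,p):
    c=np.load(f'cal_{n}.npz'); q=c['K']@(c['V'][:3,:3]@np.array(p)+c['V'][:3,3]); return q[:2]/q[2]
E
python3 - <<'E'
from h import *
for n in('top','side'):
    f=cam(n); save(f,n+'0'); cv2.imwrite(f'{n}0.png',f[:,:,::-1])
    c=np.load(f'cal_{n}.npz'); V=c['V']; print(n,-V[:3,:3].T@V[:3,3],V[2,:3],c['K'][0,0])
print(get_obs())
E
```

```text
top [0.32242347 0.02694854 1.12999548] [ 0.22036891 -0.00800224 -0.97538378] 362.1905122651369
side [0.39024443 0.96899525 0.63197914] [ 0.14534893 -0.84276819 -0.51828126] 422.4240496460374
{'time_s': 0.1, 'joint_pos': array([-1.31937659e+00,  3.53629762e-01,  1.63403257e+00,  1.85506385e-05,
        1.15521921e+00, -2.42194234e-03]), 'joint_vel': array([-0.00021209, -0.0017263 , -0.00026184, -0.00078866, -0.0008451 ,
       -0.00138449]), 'joint_efforts': array([ 7.15470906e-04, -6.06359410e+01, -3.42819357e+01, -3.11258475e-05,
        3.89440553e-03,  4.04929850e-06]), 'position': array([ 0.15683752, -0.60455431,  0.22131663]), 'orientation': array([ 9.91956626e-01,  1.26576607e-01, -7.16075712e-05, -6.40508434e-04]), 'wrist_force': array([-7.97196757e-01, -6.05605637e-04,  6.63135342e-01]), 'ft_torque': array([ 0.00334973, -0.01536105,  0.01703192]), 'grip_force': 0.0, 'gripper_width': 0.08495088134118899}
```

View pics/top0.png

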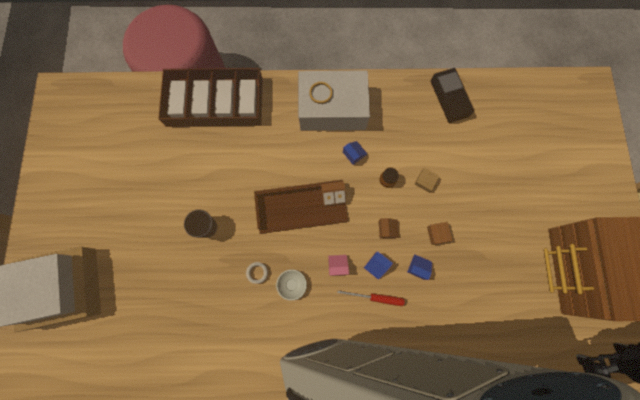

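View pics/side0.png

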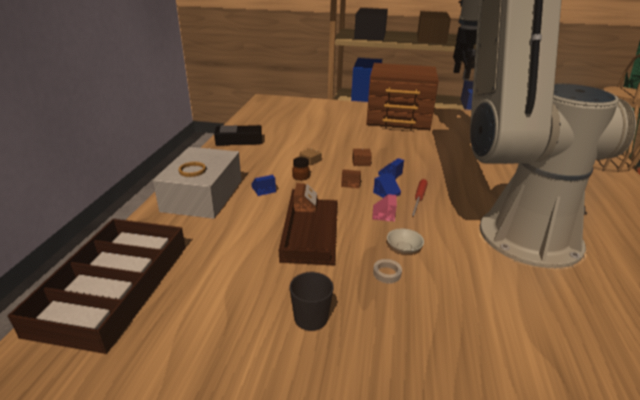

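Top view: the tray is at (302,205), with the cup at (200,223), the jar at (389,177) and the gift box at (428,180). The two brown blocks that could be the rest are at (388,228) and (440,233). The blue and pink ones are decoys. I'll enlarge the crops.

Run:
```python
import cv2
from h import *
t=cv2.imread('top0.png')[:,:,::-1]; s=cv2.imread('side0.png')[:,:,::-1]
a=cv2.resize(t[165:255,365:465],None,fx=5.5,fy=5.5,interpolation=cv2.INTER_CUBIC)
save(t,'c1',(365,165,465,255),6)
save(s,'c2',(270,140,400,270),4.5)
save(t,'c3',(245,170,365,245),6.6)
```

```text
(no output)
```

View pics/c1.png

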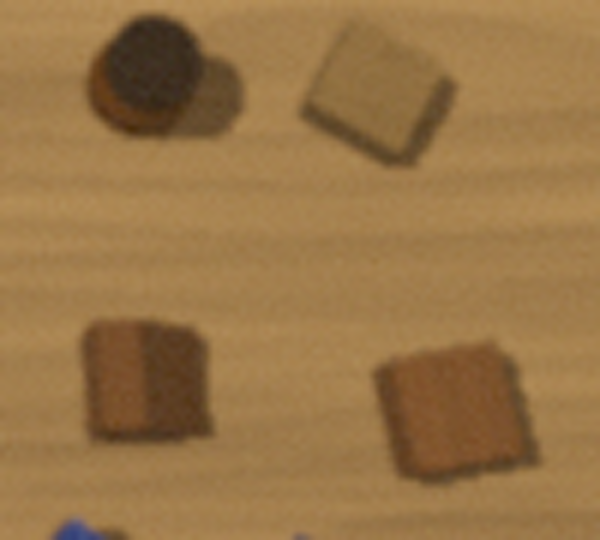

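View pics/c2.png

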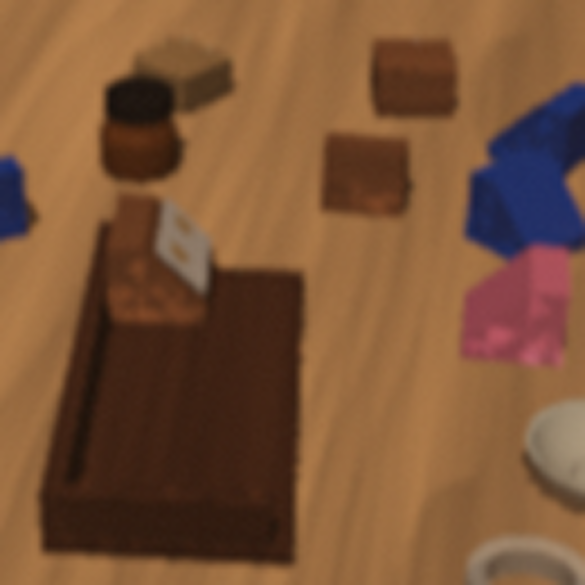

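View pics/c3.png

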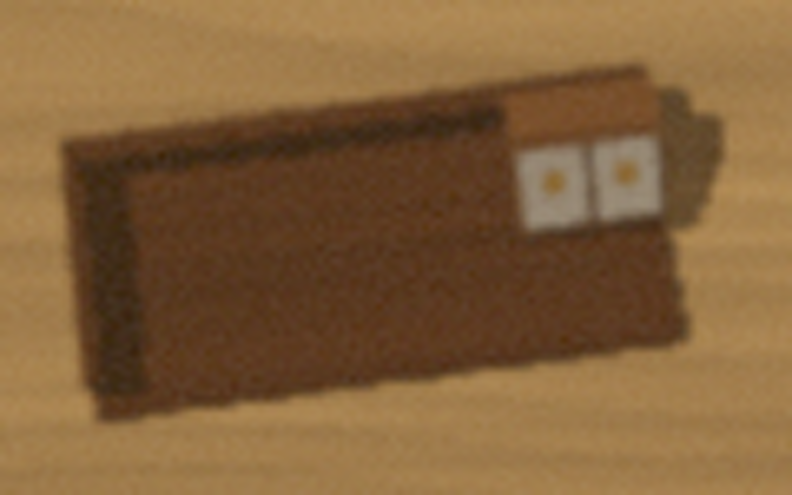

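The rest is the block at (388,228): its lit flat top is on the left and the shaded slope on the right, so the slope faces world −y. (440,233) has a plain flat top, so it is the riser. The side crop shows the rest's upright back at about (351,179). Next I'll fit the poses from corners in both views.

```bash
cat > fit.py <<'E'
from h import *
from scipy.optimize import least_squares
def fit(obs,x0):
    def r(q):
        c,s=np.cos(q[2]),np.sin(q[2]); o=[]
        for n,uv,p in obs:
            w=[q[0]+c*p[0]-s*p[1],q[1]+s*p[0]+c*p[1],p[2]]
            o+=list(w2px(n,w)-uv)
        return np.array(o)
    s=least_squares(r,x0,loss='soft_l1'); return s.x,r(s.x).reshape(-1,2).round(1).tolist()
if __name__=='__main__':
    T=lambda u,v,*p:('top',np.array([245+u/6.6,170+v/6.6])-.5,np.array(p)/1e3)
    S=lambda u,v,*p:('side',np.array([270+u/4.5,140+v/4.5])-.5,np.array(p)/1e3)
    R=lambda u,v,*p:('top',np.array([365+u/6,165+v/6])-.5,np.array(p)/1e3)
    tt=[T(65,140,65,140,40),T(645,68,65,-140,40),T(98,418,-65,140,5),T(688,342,-65,-140,5)]
    ts=[S(43,550,65,140,0),S(292,562,-65,140,0),S(48,492,65,140,40),S(303,272,-65,-140,10)]
    rt=[R(98,322,30,-28,50),R(142,322,8,-28,50),R(148,438,8,28,50),R(92,440,30,28,30),R(207,330,-30,-28,12),R(210,435,-30,28,12)]
    rs=[S(322,210,30,-28,0),S(408,214,30,28,0),S(328,134,8,-28,50),S(408,139,8,28,50)]
    for a,x0 in((tt,[.45,.05,0]),(tt+ts,[.45,.05,0]),(rt,[.4,-.17,1.57]),(rt+rs,[.4,-.17,1.57])): print(*fit(a,x0))
    for n,u,v,z in (('riser',455-365+0,0,0),): pass
    for n,u,v,z in(('riser',460,408,.04),('jar',155,65,.06),('gift',380,90,.032)): print(n,px2w('top',(365+u/6,165+v/6),z))
    print('blue',px2w('top',(378,265),.04),'pink',px2w('top',(339,265),.04),'cup',px2w('top',(200,222),.085))
    o=get_obs(); print(kinematics.solve_ik([.4,-.17,.2],[0.7071,-.7071,0,0]),kinematics.solve_ik([.4,-.17,.2],[1,0,0,0]))
E
python3 fit.py
```

```text
[0.55269243 0.08346043 0.11606299] [[-0.6, -0.3], [0.9, -0.7], [0.2, 0.5], [-0.4, 0.4]]
[0.55405966 0.08314181 0.11916833] [[-0.5, -0.6], [0.9, -1.2], [0.4, 0.2], [-0.2, -0.2], [0.4, 0.5], [1.0, 0.9], [-1.2, -0.3], [1.1, -0.6]]
[ 0.47842487 -0.18834224  1.57841318] [[0.0, 0.1], [-0.0, -0.1], [0.1, -0.9], [1.0, -0.3], [-1.0, 0.4], [-0.2, 0.8]]
[ 0.47970591 -0.18852948  1.57888913] [[0.1, -0.3], [-0.0, -0.5], [0.2, -1.4], [1.1, -0.7], [-0.9, -0.0], [-0.2, 0.4], [0.6, 0.4], [-0.3, 1.3], [0.9, -0.5], [1.5, 0.1]]
riser [ 0.46001861 -0.34170085  0.04      ]
jar [ 0.63627935 -0.19384924  0.06      ]
gift [ 0.62918343 -0.31711493  0.032     ]
blue [ 0.36758339 -0.14414362  0.04      ] pink [ 0.36934015 -0.0284323   0.04      ] cup [0.49688815 0.37560273 0.085     ]
[-4.05321895e-01  7.73982400e-02  2.04381335e+00 -4.44089210e-16
  1.02038106e+00  2.73627076e+00] [-4.05321895e-01  7.73982400e-02  2.04381335e+00 -4.44089210e-16
  1.02038106e+00  1.16547443e+00]
```

```bash
cat >> h.py <<'E'
from scipy.spatial.transform import Rotation as Rot
def quat(phi,tilt=0,yaw=0):
    """tool y horizontal at angle phi; tool z down, tilted by `tilt` towards heading `yaw`"""
    y=np.array([np.cos(phi),np.sin(phi),0]); z=np.array([np.sin(tilt)*np.cos(yaw),np.sin(tilt)*np.sin(yaw),-np.cos(tilt)])
    return Rot.from_matrix(np.c_[np.cross(y,z),y,z]).as_quat()
TR=np.array([.5533,.0833]); TY=.1175
def tw(x,y): c,s=np.cos(TY),np.sin(TY); return TR+np.array([c*x-s*y,s*x+c*y])
def world(x,y,z): return np.r_[tw(x,y),z]
RE=np.array([.479,-.1885]); RY=1.579
E
python3 - <<'E'
from h import *
bot_tip=bot.tcp_to_tips; print(bot_tip)
g=RE+.005*np.array([np.cos(RY),np.sin(RY)])
for k in(0,np.pi):
    a=RY+np.pi/2-k; b=TY+np.pi/2-k
    for p,ph in((np.r_[g,.025],a),(np.r_[tw(24,78) if 0 else tw(.024,.078),.04],b)): print(kinematics.solve_ik(p,quat(ph)))
    print('tilt',kinematics.solve_ik(world(.0,.1,.06),quat(b,np.pi/4,TY)))
a=RY+np.pi/2
q=kinematics.solve_ik(np.r_[g,.2],quat(a)); k=0 if q is not None and abs(q[5])<2.4 else np.pi
hand.move_gripper(.076)
bot.reach(np.r_[g,.2],quat(a-k)); 
f=cam('side'); save(f,'s1',(300,100,460,240),4)
bot.servo_line(np.r_[g,.09]); print(k,get_obs()['position'],get_obs()['time_s'])
f=cam('side'); save(f,'s2',(300,100,460,240),4)
E
```

```text
0.017
[-3.68797564e-01  4.63596555e-01  2.01325151e+00 -4.44089210e-16
  6.64744591e-01  2.76459142e+00]
[ 2.77864736e-01  5.26904364e-01  1.83632699e+00 -4.44089210e-16
  7.78361298e-01 -1.41043159e+00]
tilt [0.47593127 0.4684561  2.4031264  3.64579678 0.53920962 1.38752873]
[-3.68797564e-01  4.63596555e-01  2.01325151e+00 -4.44089210e-16
  6.64744591e-01 -3.77001237e-01]
[ 2.77864736e-01  5.26904364e-01  1.83632699e+00 -4.44089210e-16
  7.78361298e-01  1.73116106e+00]
tilt [ 0.47593127  0.4684561   2.4031264   3.64579678  0.53920962 -1.75406392]
3.141592653589793 [ 0.47945921 -0.18380913  0.09060458] 3.2083
```

View pics/s2.png

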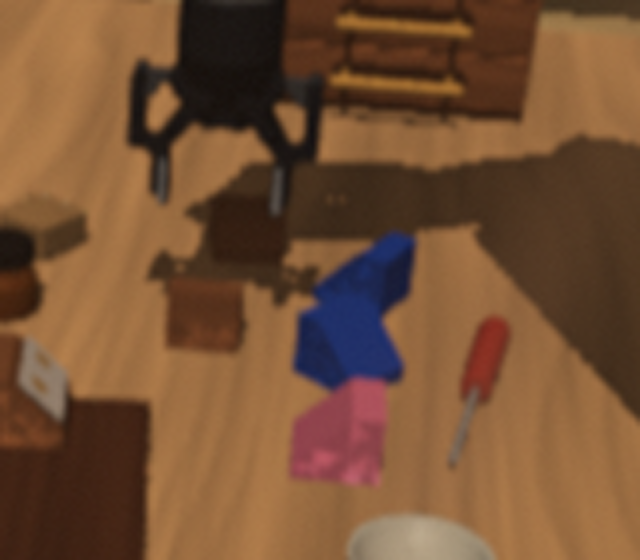

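The open fingers straddle the rest, with tips at crop (160,195) and (278,210) and the rest at (205,310) below them. Nothing is in the way, so I'll descend and grasp.

Run:
```python
from h import *
g=get_obs()['position'][:2]
g=RE+.005*np.array([np.cos(RY),np.sin(RY)])
bot.servo_line(np.r_[g,.025],velocity=.08)
print(get_obs()['wrist_force'])
hand.move_gripper(.03,40)
o=get_obs(); print(o['gripper_width'],o['grip_force'],o['position'])
bot.servo_line(np.r_[g,.13],velocity=.1)
o=get_obs(); print(o['gripper_width'],o['grip_force'],o['wrist_force'])
b=TY-np.pi/2
bot.reach(world(.024,.078,.13),quat(b)); bot.dwell(.3)
o=get_obs(); print(o['position'],o['gripper_width'],o['wrist_force'],o['time_s'])
save(cam('side'),'s3',(240,130,370,270),4.2)
save(cam('top'),'t3',(225,150,375,250),5)
```

```text
[-0.23987641  0.60076546  0.54240704]
0.054974953002207325 41.46441847085953 [ 0.4795708  -0.18372293  0.02586268]
0.054421158786350156 42.35753506422043 [ 0.0358323   0.80476695 -1.20994518]
[0.568057   0.1632416  0.13004336] 0.05454886064994841 [-0.1197991  -0.18639771 -1.87230307] 7.8833
```

View pics/s3.png

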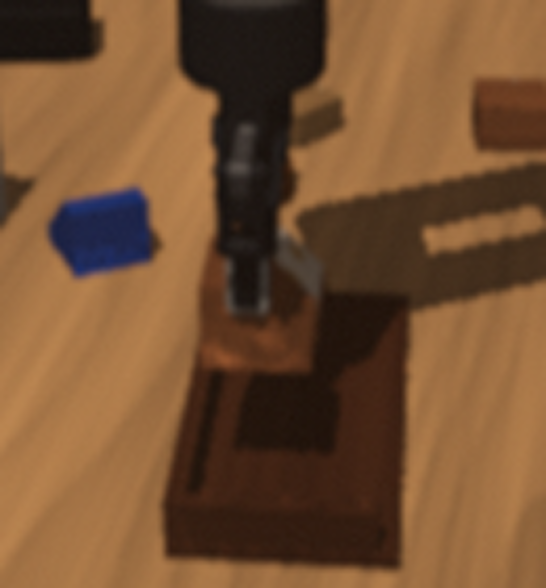

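The side crop shows the rest held upright at (260,310), with its slope to the right, the tray's front. Now I'll lower it.

Run:
```python
from h import *
F0=get_obs()['wrist_force'].copy()
bot.servo_line(world(.020,.078,.055),velocity=.1)
bot.servo_line(world(.020,.078,.040),velocity=.05)
z=.040
while z>.032:
    z-=.001; bot.servo_line(world(.020,.078,z),velocity=.02)
    f=get_obs()['wrist_force']-F0; print(round(z,4),f.round(1))
    if f[2]>3: break
hand.move_gripper(.066)
bot.dwell(.2)
o=get_obs(); print(o['gripper_width'],o['time_s'])
bot.servo_line(world(.020,.078,.13),velocity=.15)
bot.servo_line(world(-.10,.03,.16),velocity=.25)
hand.move_gripper(0.0)
save(cam('side'),'s4',(270,160,360,270),5)
f=cam('top'); save(f,'t4',(245,170,365,245),6.6)
print(get_obs()['time_s'])
```

```text
0.039 [0.9 0.4 0.2]
0.038 [ 0.1  0.1 -0.3]
0.037 [ 1.3 -0.   1. ]
0.036 [1.  0.3 0.9]
0.035 [-2.4 -0.4 11.9]
0.06631751472153842 11.0583
13.2583
```

View pics/t4.png

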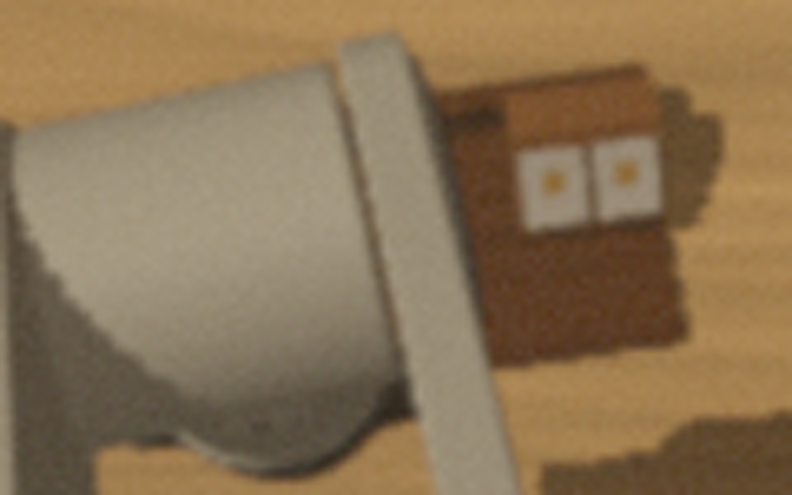

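View pics/s4.png

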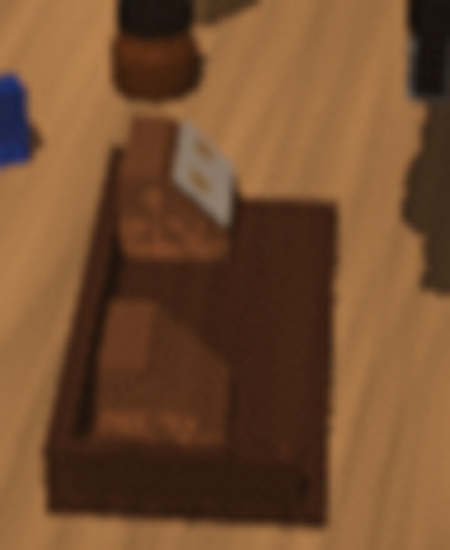

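The rest stands on the floor with its slope to the front (side crop (165,370)). There are small gaps to the back rail and the end rail. Next, push it to the end rail.

Run:
```python
from h import *
X=.021; Z=.045
b=TY-np.pi/2
bot.servo_line(world(X,.010,.16),velocity=.25)
bot.servo_line(world(X,.010,Z),velocity=.15); bot.dwell(.2)
F0=get_obs()['wrist_force'].copy(); c,s=np.cos(TY),np.sin(TY)
bot.servo_line(world(X,.045,Z),velocity=.05)
y=.045
while y<.07:
    y+=.001; bot.servo_line(world(X,y,Z),velocity=.025)
    f=get_obs()['wrist_force']-F0; ft=np.array([c*f[0]+s*f[1],-s*f[0]+c*f[1],f[2]])
    if y>.0535: print(round(y,4),ft.round(1))
    if ft[1]<-6: break
print(get_obs()['position'],get_obs()['time_s'])
save(cam('side'),'s5',(270,160,360,270),5)
```

```text
0.054 [-0.2 -1.1  0.4]
0.055 [-1.3 -1.   0.6]
0.056 [-0.1  0.3  0.5]
0.057 [-1.2 -0.7  0.7]
0.058 [-0.5 -1.3  0.2]
0.059 [-1.  -0.9  0.1]
0.06 [-1.1 -1.   0.3]
0.061 [-0.6 -1.3  1. ]
0.062 [-0.8 -0.6 -0.1]
0.063 [-0.9 -0.9  0.4]
0.064 [ 0.  -0.9  0.3]
0.065 [-0.2 -0.3  1. ]
0.066 [-0.8 -0.5  0.1]
0.067 [ 0.3 -0.3  0.3]
0.068 [-1.1 -1.7 -0.2]
0.069 [-1.6 -2.5  0.3]
0.07 [-2.1 -6.1  4.1]
[0.56552964 0.15446663 0.04499264] 22.1167
```

View pics/s5.png

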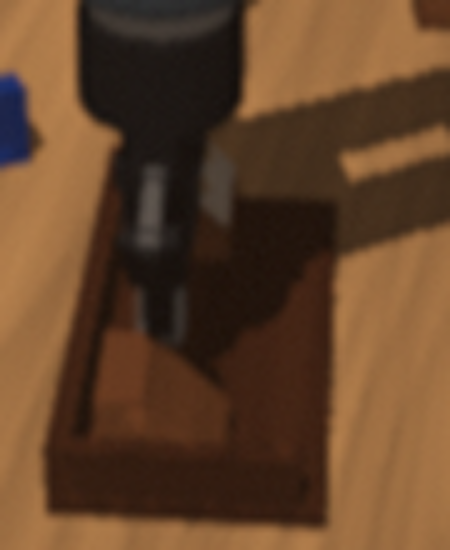

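The y force rose to 6 N and the end is at the rail. Now the diagonal push on the slope.

Run:
```python
from h import *
b=TY-np.pi/2; c,s=np.cos(TY),np.sin(TY); Y=.102
bot.servo_line(world(.021,.060,.045),velocity=.05)
bot.servo_line(world(.021,.055,.12),velocity=.2)
bot.servo_line(world(-.03,Y,.12),velocity=.25)
bot.servo_line(world(-.016,Y,.079),velocity=.1); bot.dwell(.3)
F0=get_obs()['wrist_force'].copy(); d=0
while d<.035 and get_obs()['time_s']<48:
    d+=.001; bot.servo_line(world(-.016+d,Y,.079-d),velocity=.03)
    f=get_obs()['wrist_force']-F0; ft=np.array([c*f[0]+s*f[1],-s*f[0]+c*f[1],f[2]])
    if abs(ft).max()>1.5: print(round(d,4),ft.round(1))
    if (-ft[0]>10 and ft[2]>10) or abs(ft).max()>30: break
bot.dwell(.3); f=get_obs()['wrist_force']-F0
print((c*f[0]+s*f[1]).round(1),(-s*f[0]+c*f[1]).round(1),f[2].round(1),get_obs()['time_s'])
np.save('F0.npy',F0); np.save('d.npy',d)
a=cv2.resize(cam('side')[160:270,270:360],(450,550),interpolation=cv2.INTER_CUBIC); save(a,'s6')
```

```text
0.008 [-0.1  0.5  1.6]
0.01 [-0.2  0.3  1.5]
0.011 [-0.4  0.3  1.8]
0.021 [0.1 0.6 1.6]
0.025 [0.  0.4 1.5]
0.031 [-3.   0.8  8.2]
0.032 [-10.3   0.3  23.4]
-9.9 -0.5 24.1 32.65
```

View pics/s6.png

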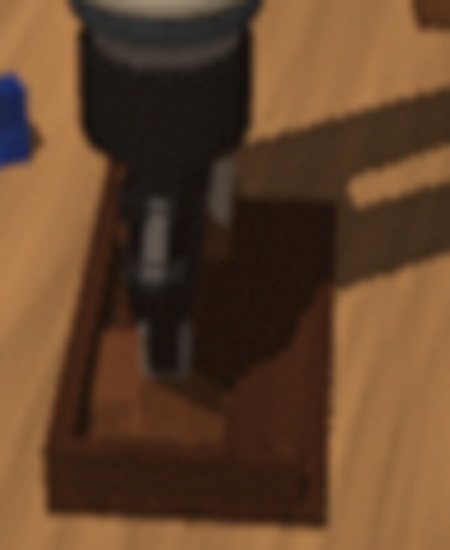

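Run:
```python
from h import *
o=get_obs(); p=o['position']; c,s=np.cos(TY),np.sin(TY); q=p[:2]-TR
print('tray',c*q[0]+s*q[1],-s*q[0]+c*q[1],p[2],o['gripper_width'],Rot.from_quat(o['orientation']).as_matrix().round(3).tolist(),o['time_s'])
def cr(P): return ((w2px('side',P)+.5-[270,160])*5).round()
print('tip',cr(world(.015,.102,.031)),'tip+14',cr(world(.015,.102,.045)))
for n,(x,y,z) in dict(topback=(30,28,50),topslope=(8,28,50),slopefoot=(-30,28,12),botback=(30,28,0),toprightback=(30,-28,50),toprightslope=(8,-28,50)).items():
    print(n,cr(world(.023+x/1e3,.102+y/1e3,.010+z/1e3)))
print('endrail top',cr(world(.053,.14,.04)),cr(world(-.053,.14,.04)),cr(world(-.053,.13,.04)))
```

```text
tray 0.015352573668045938 0.102066033267618 0.04868815095487515 0.0002130342043018963 [[0.993, 0.117, -0.001], [0.117, -0.993, -0.0], [-0.001, -0.0, -1.0]] 32.7
tip [166. 417.] tip+14 [166. 393.]
topback [ 76. 398.]
topslope [125. 401.]
slopefoot [207. 472.]
botback [ 79. 485.]
toprightback [ 92. 328.]
toprightslope [138. 331.]
endrail top [ 74. 447.] [308. 459.] [308. 446.]
```

Run:
```python
from h import *
for z in(.113,.12,.127,.135): print('s3',z,w2px('side',world(.024,.078+.032,z)),'seen 298.8,205')
for z in(.074,.08,.086,.092): print('s2',z,w2px('side',[.479+.045,-.184,z]),w2px('side',[.479-.045,-.184,z]),'seen 340,149 / 369.5,152.5')
for z in(.031,.041,.05,.055): print('s6',z,w2px('side',world(.015,.110,z)),'seen 303,235.5')
```

```text
s3 0.113 [298.31951045 215.3947241 ] seen 298.8,205
s3 0.12 [298.30731682 212.76849092] seen 298.8,205
s3 0.127 [298.29502896 210.12196427] seen 298.8,205
s3 0.135 [298.28086892 207.07221017] seen 298.8,205
s2 0.074 [338.51907381 160.60750011] [368.24674098 163.46974178] seen 340,149 / 369.5,152.5
s2 0.08 [338.60923452 158.81275268] [368.41096201 161.66346315] seen 340,149 / 369.5,152.5
s2 0.086 [338.69983535 157.00924453] [368.57599296 159.84827606] seen 340,149 / 369.5,152.5
s2 0.092 [338.7908795  155.19691136] [368.74183984 158.02411442] seen 340,149 / 369.5,152.5
s6 0.031 [302.28618455 244.93094752] seen 303,235.5
s6 0.041 [302.29039363 241.4895643 ] seen 303,235.5
s6 0.05 [302.29421993 238.36114988] seen 303,235.5
s6 0.055 [302.29636146 236.61021979] seen 303,235.5
```

The tips show about 20 mm higher in the pictures than the nominal length gives, so the y push landed near the top of the rest. I'll repeat it lower, check the rest's edges numerically, then push lower on the slope.

Run:
```python
from h import *
c,s=np.cos(TY),np.sin(TY)
def prof(img,a,b,n=24):
    P=[w2px('side',world(*(np.array(a)+(np.array(b)-a)*t))) for t in np.linspace(0,1,n)]
    m=np.array(P,np.float32); v=cv2.remap(img,m[:,:1].copy(),m[:,1:].copy(),cv2.INTER_LINEAR); return v[:,0].astype(int)[:,0].tolist()
def ft(F0):
    f=get_obs()['wrist_force']-F0; return np.array([c*f[0]+s*f[1],-s*f[0]+c*f[1],f[2]])
bot.servo_line(world(-.02,.102,.085),velocity=.15)
bot.servo_line(world(-.02,.045,.10),velocity=.25)
bot.servo_line(world(.018,.045,.085),velocity=.2)
bot.servo_line(world(.018,.045,.032),velocity=.15); bot.dwell(.2)
F0=get_obs()['wrist_force'].copy()
bot.servo_line(world(.018,.062,.032),velocity=.06); y=.062
while y<.076:
    y+=.001; bot.servo_line(world(.018,y,.032),velocity=.03); f=ft(F0)
    if abs(f[1])>2: print(round(y,4),f.round(1))
    if f[1]<-5: break
bot.servo_line(world(.018,.05,.032),velocity=.1)
bot.servo_line(world(.018,.045,.10),velocity=.25)
bot.servo_line(world(-.045,.07,.10),velocity=.25)
img=cam('side'); cv2.imwrite('pics/s7.png',img[:,:,::-1]); print(get_obs()['time_s'])
print('x at y=.09 z=.06, 0..69mm',prof(img,[0,.09,.06],[.069,.09,.06]))
print('x at y=.115',prof(img,[0,.115,.06],[.069,.115,.06]))
print('y at x=.042 z=.06, 60..152mm',prof(img,[.042,.06,.06],[.042,.152,.06]))
```

```text
0.063 [-1.9 -6.7  2.4]
36.5083
x at y=.09 z=.06, 0..69mm [61, 64, 67, 69, 73, 78, 81, 81, 90, 101, 102, 102, 102, 103, 100, 86, 52, 47, 63, 65, 69, 106, 144, 158]
x at y=.115 [84, 86, 87, 86, 84, 83, 84, 82, 90, 101, 102, 102, 103, 103, 102, 89, 54, 47, 61, 64, 70, 101, 138, 150]
y at x=.042 z=.06, 60..152mm [59, 58, 59, 70, 86, 99, 103, 100, 102, 103, 104, 103, 102, 102, 103, 105, 105, 100, 94, 86, 84, 80, 79, 78]
```

The edge profiles show the end is home (y≈0.103) and the rest is square, but the back is still about 7 mm short of the rail. The earlier push went mostly down. I'll push level first, then diagonally.

Run:
```python
from h import *
c,s=np.cos(TY),np.sin(TY); Y=.102
def prof(img,a,b,n=24):
    P=[w2px('side',world(*(np.array(a)+(np.array(b)-a)*t))) for t in np.linspace(0,1,n)]
    m=np.array(P,np.float32); v=cv2.remap(img,m[:,:1].copy(),m[:,1:].copy(),cv2.INTER_LINEAR); return v[:,0].astype(int)[:,0].tolist()
def ft(F0):
    f=get_obs()['wrist_force']-F0; return np.array([c*f[0]+s*f[1],-s*f[0]+c*f[1],f[2]])
bot.servo_line(world(-.045,Y,.085),velocity=.25)
bot.servo_line(world(-.028,Y,.034),velocity=.15); bot.dwell(.3)
F0=get_obs()['wrist_force'].copy(); np.save('F0.npy',F0)
x,z=-.028,.034
while x<.02:
    x+=.001; bot.servo_line(world(x,Y,z),velocity=.03); f=ft(F0)
    if abs(f).max()>2: print('x',round(x,4),f.round(1))
    if f[0]<-12 or abs(f).max()>30: break
for i in range(8):
    f=ft(F0)
    if -f[0]>13 and f[2]>11: break
    if f[2]<=11: z-=.0005
    if -f[0]<=13: x+=.0005
    bot.servo_line(world(x,Y,z),velocity=.02); print('d',round(x,4),round(z,4),ft(F0).round(1))
bot.dwell(.3); print(ft(F0).round(1),get_obs()['time_s']); np.save('xz.npy',[x,z])
img=cam('side')
for yy in(.085,.115): print(prof(img,[0,yy,.06],[.069,yy,.06]))
print(prof(img,[.042,.06,.06],[.042,.152,.06]))
```

```text
x 0.008 [-1.  -0.2  2.2]
x 0.009 [-0.7  0.4  2.2]
x 0.01 [-3.6  0.8  4.8]
x 0.011 [-9.2  1.4  8.9]
x 0.012 [-10.8   1.2  13. ]
x 0.013 [-15.1   2.1  15.4]
[-15.    2.3  15.3] 48.1583
[30, 26, 26, 25, 25, 25, 27, 31, 37, 54, 74, 88, 99, 102, 102, 101, 101, 101, 94, 74, 71, 107, 147, 158]
[47, 34, 25, 23, 24, 44, 76, 86, 84, 84, 81, 88, 99, 102, 102, 103, 103, 103, 95, 73, 69, 100, 138, 150]
[58, 57, 59, 69, 85, 98, 102, 102, 102, 101, 102, 102, 101, 101, 102, 103, 102, 102, 93, 89, 90, 91, 90, 88]
```

The back has moved 9 mm to the rail and is still square. The end is unchanged. The push is a steady 15 N back and 15 N down.

```bash
python3 -c "
from h import *
print(hand_in())"
```

```text
the job is handed in; nothing more can be done
None
```

The card rest is in its tray corner, slope to the front and flush against both rails by the camera edge check; I handed in at about 48 s, with the fingers still pressing about 15 N back and 15 N down, but I viewed 11 pictures against the limit of 10 and no verdict came back.

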